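# Put the counted coin rolls away in their trays

### The arm

A 7-joint arm with a two-finger parallel gripper is mounted at the origin on a cart in front of the work surface, level with it; the furniture and walls round the work are solid. World frame = base frame: x ahead of the robot, y to its left, z up, the work surface at z = 0. Lengths are in m, angles in rad, forces in N, time in s.
With the tool pointing down it reaches from about 0.4 to 0.85 m from the base axis. Payload 10.4 kg.
Tool frame: the origin (TCP) lies at the centre of the arm's flange, where the gripper is bolted on; the fingertips stand 182 mm ahead of it and the grasp point (between the pads) lies r.grasp_offset ahead of it (r.grasp_offset is the distance from the TCP to the grasp point, in m); z points along the fingers, y is the line along which they close (so a half turn about z gives the same grasp; the last joint's range is limited). The gripper opens to 87 mm and grips with 3 to 60 N. Pads are 19 mm wide; open, the fingers measure 117 mm over their backs; the gripper's body (75 mm by 190 mm) begins 51 mm behind the grasp point.
Start: joints at [1.244, 0.332, -0.065, 1.46, 0.022, 1.35, -0.088], TCP at [0.187, -0.596, 0.405] pointing down, gripper open.
Joint ranges: [-2.6, 2.6], [-0.5, 2.12], [-1.47, 1.34], [0.16, 2.42], [-1.27, 4.41], [0.06, 2.06], [-2.6, 2.6]. Speed limits (rad/s): [2.22, 2.22, 2.79, 2.79, 3.14, 3.14, 3.14].

### API

Orientations are given as a unit quaternion [x, y, z, w].
In Python, from bench import status, vision, job, spotter, r gives the robot as it stands. The module is installed in compiled form; this text tells all that it offers.
- The arm moves only by the tool play_rows, never from a script. Its argument "series" is a list of rows, each a list of 6 numbers: the shift along the tool's x, y, z each as a share of 150 mm, from -1 to 1, then the turn, a rotation vector about the tool's x, y, z each as a share of 30 degrees, from -1 to 1. In form: [[x, y, z, ax, ay, az], ...]. A call has 1 to 5 rows; each row is the pose to reach, as a shift and turn from the pose commanded when the call began, along the tool's axes at that moment; what a row does not reach only later rows make up. A row lasts 1/10 s, in which the tool goes at most 50 mm and 8.59 degrees, less where a joint would pass 70% of its speed; a pose out of reach is approached as far as the arm can. A call with a number of a shift or a turn outside -1 to 1 is refused whole. A call with a gripper value outside its range is refused whole. "fingers" is the opening, from -1 (shut) to 1 (fully open), set as the call begins (left out, the last holds). The fingers move at their own pace and stop on an object; "squeeze" is the grip in N (left out, the last holds). Time passes only in rows, so rows that repeat a pose let the fingers close. It gives the time, the measured TCP pose, the force, the opening and the grip force at its end, in the units of the state.
- status.read_state(): the state, without advancing time (a new reading comes with each control period).
- vision.camera(name): name is "side" or "top" or "wrist"; returns the picture (384x512x3 uint8, blue, green, red); there is no depth.
- vision.calibration(name): a dict with "fx", "fy", "cx", "cy" (pixels), "rvec" (rotation vector, rad) and "tvec" (3), from world to camera coordinates, as OpenCV has them; the wrist camera has in their place "T_tool_cam" (4x4, takes a point from camera to tool coordinates, whose origin is the TCP and whose axes are the flange's). Camera axes: x right, y down, z forward; pixel columns grow to the right and rows downward; lengths in m; the calibration is good to about 2 mm. A picture is of the moment at which its call begins: read the wrist's pose just before it. calibration takes no time and is no camera call.
- job.close_job(): hands the job in; it is judged then, once.
Trained networks look in the newest picture that a camera, given by its name, has taken for a name from the list of things; names that differ only in an ending like _2 or _b are one class to them, and where a whole thing is asked for, a point or a joint stands for the part that bears it (a point fixed in the world has none). Each returns a list of dicts, best first, with "conf" (0 to 1); they miss things now and then, are a little off and sometimes report something else, mostly with a low value. They report only what shows in the picture. A call takes as long as a camera call.
- spotter.boxes_of(camera, name): "point" ([x, y, z] in m, in world coordinates, good to about 4 mm: the middle of the surface that is visible of it).
- spotter.regions_of(camera, name): "pixels" (384x512 bool, what is visible of it).
The state is a dict: "time": time; "joint_positions": joint angles; "joint_vel": joint speeds; "joint_torque": joint torques, N m; "ee_pos": TCP position; "eef_rot": TCP orientation; "ft_force": force on the tool from outside, world axes, zero at the start; "torque": the same for the moment, N m; "width": finger opening in m; "grip_force": force on a finger pad.
Only numpy, scipy, OpenCV 4.12 (cv2) and the standard library are available. Lean on these libraries where they do the work, as an engineer would, in place of code of your own. Each camera call takes 0.05 s, during which the arm holds its last target. There are 200 camera calls.

### The job

Put the four coin rolls that lie loose on the desk away, each in the tray whose troughs are moulded for its size: the thick short roll beside the one already stored, the thin long roll beside its like, and the two middle-sized ones in the empty tray. Lay every roll down fully into a free trough of its own, one to a trough, and leave the two rolls that are already stored in their troughs.

Things in the scene. Friction and masses are not known exactly. Their poses are not given: they have to be found in the camera images.
- roll_wide: Thick, short roll of coins in plain brown paper, a cylinder 32 mm thick and 62 mm long, lying on the desk, to be put away. About 0.3 kg. Origin: middle of the roll; its x is the roll's axis (either end is alike; y and z turn with it as it rolls).
- roll_mid_1: Middle-sized roll of coins in plain brown paper, a cylinder 25 mm thick and 82 mm long, lying on the desk, to be put away. About 0.25 kg. Its twin is roll_mid_2. Origin: middle of the roll; its x is the roll's axis (either end is alike; y and z turn with it as it rolls).
- roll_mid_2: Middle-sized roll of coins in plain brown paper, a cylinder 25 mm thick and 82 mm long, lying on the desk, to be put away. About 0.25 kg. Its twin is roll_mid_1. Origin: middle of the roll; its x is the roll's axis (either end is alike; y and z turn with it as it rolls).
- roll_slim: Thin, long roll of coins in plain brown paper, a cylinder 18 mm thick and 104 mm long, lying on the desk, to be put away. About 0.2 kg. Origin: middle of the roll; its x is the roll's axis (either end is alike; y and z turn with it as it rolls).
- tray_wide: Fixed grey tray, 84 (x) x 112 (y) x 17 mm high; origin: centre of underside. Two half-round troughs along x at y = +31 and -31 mm fit rolls 32 mm thick, 62 long; stored_wide lies in the +31 one, the -31 one is empty. Seated roll: centre x 0 (8 mm play each way), z 24.0 mm, axis along x. Trough floor z 8, rims 17 mm; between x -18 and 18 mm only the 4 mm base, for fingers.
- tray_mid: Fixed grey tray, 104 (x) x 112 (y) x 17 mm high; origin: centre of underside. Two half-round troughs along x at y = +31 and -31 mm fit rolls 25 mm thick, 82 long; both empty, either twin may go in either. Seated roll: centre x 0 (8 mm play each way), z 20.5 mm, axis along x. Trough floor z 8, rims 15 mm; between x -18 and 18 mm only the 4 mm base, for fingers.
- tray_slim: Fixed grey tray, 126 (x) x 112 (y) x 17 mm high; origin: centre of underside. Two half-round troughs along x at y = +31 and -31 mm fit rolls 18 mm thick, 104 long; stored_slim lies in the -31 one, the +31 one is empty. Seated roll: centre x 0 (8 mm play each way), z 17.0 mm, axis along x. Trough floor z 8, rims 14 mm; between x -18 and 18 mm only the 4 mm base, for fingers.
- stored_wide: Thick, short roll of coins in plain brown paper, a cylinder 32 mm thick and 62 mm long, already lying in tray_wide, to stay there. Origin: middle of the roll; its x is the roll's axis (either end is alike; y and z turn with it as it rolls).
- stored_slim: Thin, long roll of coins in plain brown paper, a cylinder 18 mm thick and 104 mm long, already lying in tray_slim, to stay there. Origin: middle of the roll; its x is the roll's axis (either end is alike; y and z turn with it as it rolls).

How it is judged:
By the outcome, as a careful person would: the job done as asked, in the order asked, and still so for the second after the job is handed in, with the robot touching nothing.
It also fails if it takes over 90 s, if anything falls off the work surface, if the arm or the gripper's body presses on something with over 40 N, if the wrist force passes 120 N, or if a joint passes its speed limit or range.

## Working session

There is one attempt and no reset: what is moved stays moved. The work goes in short steps, Python scripts to look and compute and a tool call to move; the robot and the scene stay as the last step left them, time stands still between calls to the robot, and variables do not carry over. Pictures are saved under pics/ and viewed, at most 14 in all, crops included, and the job is handed in when it is done.

Besides the shell and the picture viewer there is one more tool, called after "Call:" as name(argument=value, ...), one argument or row to a line, values as JSON. play_rows: Moves the arm, as the interface text tells. Shift numbers are shares of 150 mm and turn numbers shares of 30 degrees, none past 1 either way. Its arguments: {"type":"object","properties":{"series":{"type":"array","items":{"type":"array","items":{"type":"number"}}},"fingers":{"type":"number"},"squeeze":{"type":"number"}},"required":["series"]}

```bash
mkdir -p pics
python3 - <<'E'
from bench import status, vision, job, spotter, r
import cv2,numpy as np
s=status.read_state();print({k:np.round(v,3) for k,v in s.items()});print(r.grasp_offset)
for n in["top","side"]:
    cv2.imwrite(f"pics/{n}0.png",vision.camera(n))
    print(vision.calibration(n))
    for o in["roll_wide","roll_mid_1","roll_slim","tray_wide","tray_mid","tray_slim"]:
        print(n,o,[(np.round(d["point"],3).tolist(),round(d["conf"],2)) for d in spotter.boxes_of(n,o)])
print(vision.calibration("wrist"))
E
```

```text
{'time': np.float64(0.0), 'joint_positions': array([ 1.244,  0.333, -0.065,  1.461,  0.022,  1.35 , -0.088]), 'joint_vel': array([-0.001, -0.001, -0.   , -0.   ,  0.   ,  0.   , -0.001]), 'joint_torque': array([-0.0000e+00, -6.2326e+01,  2.5000e-02, -3.8991e+01, -6.1000e-02,
        4.0000e-02,  0.0000e+00]), 'ee_pos': array([ 0.187, -0.596,  0.404]), 'eef_rot': array([ 0.988,  0.151, -0.   , -0.001]), 'ft_force': array([-0.571, -0.561,  0.587]), 'torque': array([-0.043,  0.033, -0.004]), 'grip_force': np.float64(0.0), 'width': np.float64(0.087)}
0.1635
{'fx': 465.5904461704722, 'fy': 465.5904461704722, 'cx': 258.5359060142418, 'cy': 194.5377951421992, 'rvec': array([ 2.10550012, -2.15118031,  0.19010917]), 'tvec': array([9.35553115e-04, 5.06432492e-01, 1.35407498e+00])}
top roll_wide [([0.432, 0.05, 0.03], 0.51)]
top roll_mid_1 [([0.438, -0.051, 0.027], 0.56), ([0.404, 0.198, 0.022], 0.48)]
top roll_slim [([0.571, 0.24, 0.006], 0.75), ([0.451, -0.185, 0.015], 0.59)]
top tray_wide [([0.569, 0.24, 0.008], 0.82)]
top tray_mid [([0.563, -0.314, 0.002], 0.62), ([0.403, 0.196, 0.024], 0.4
[... 429 characters left out ...]
l_slim [([0.454, -0.183, 0.011], 0.61), ([0.568, -0.042, 0.027], 0.55)]
side tray_wide [([0.566, 0.246, 0.006], 0.74)]
side tray_mid [([0.57, -0.31, 0.007], 0.91), ([0.398, 0.203, 0.019], 0.52)]
side tray_slim [([0.586, -0.01, 0.002], 0.72)]
{'fx': 298.3201892319947, 'fy': 298.3201892319947, 'cx': 256.16324070815784, 'cy': 188.56165451704686, 'T_tool_cam': array([[ 5.88840927e-04, -9.56645900e-01, -2.91252940e-01,
         8.00612895e-02],
       [ 9.99999439e-01,  8.19599650e-04, -6.70297261e-04,
         1.24345366e-03],
       [ 8.79947934e-04, -2.91252382e-01,  9.56645847e-01,
         1.99686303e-02],
       [ 0.00000000e+00,  0.00000000e+00,  0.00000000e+00,
         1.00000000e+00]])}
```

View pics/top0.png

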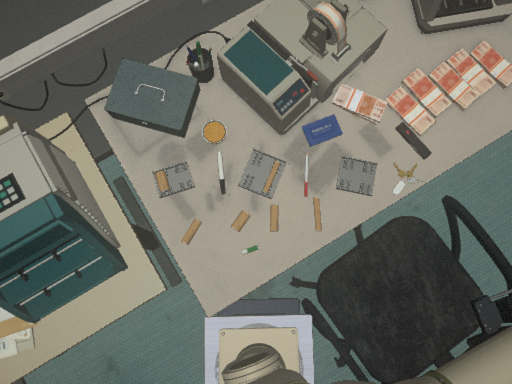

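View pics/side0.png

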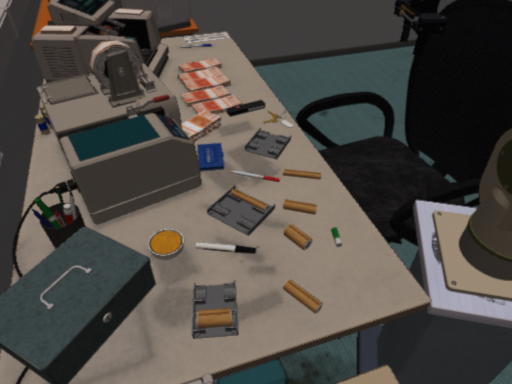

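The top picture shows the loose rolls at about (191,232) and (274,218) for the mid pair, (241,221) for the wide one and (318,214) for the slim one. The trays are at (173,180) wide, (262,174) slim and (357,176) mid. The side picture agrees. I'll write a planner and a pose fitter, then move to a viewing pose.

```bash
cat > h.py <<'E'
from bench import status, vision, job, spotter, r
import cv2,numpy as np
from scipy.spatial.transform import Rotation as R
from scipy.optimize import minimize
def pose():
    s=status.read_state();return np.array(s["ee_pos"]),R.from_quat(s["eef_rot"])
def down(yaw): # tool x at yaw in world, z down
    c,s=np.cos(yaw),np.sin(yaw);return R.from_matrix(np.array([[c,s,0],[s,-c,0],[0,0,-1.]]))
def plan(targets):
    """targets: (x,y,z of grasp point, yaw deg) in sequence; prints rows"""
    p,q=pose()
    for x,y,z,yaw in targets:
        t=np.array([x,y,z+r.grasp_offset]);tq=down(np.radians(yaw))
        n=int(max(np.ceil(np.abs(q.inv().apply(t-p)).max()/.15),np.ceil(np.linalg.norm((q.inv()*tq).as_rotvec())/np.radians(29.9)),1))
        print("->",x,y,z,yaw)
        while n:
            f=1/n;d=q.inv().apply((t-p)*f)/.15;w=(q.inv()*tq).as_rotvec()*f/np.radians(30)
            row=np.round(np.r_[d,w],3)+0.0
            if abs(row[:3]).max()>1: n+=1;continue
            rows=int(max(np.ceil(np.linalg.norm(row[:3])*3+.01),np.ceil(np.linalg.norm(row[3:])*30/8.59)))
            print(row.tolist(),"rows",rows)
            p=p+q.apply(row[:3]*.15);q=q*R.from_rotvec(row[3:]*np.radians(30));n-=1
SZ=dict(roll_wide=(.032,.062),roll_mid_1=(.025,.082),roll_slim=(.018,.104))
TR=dict(tray_wide=(.084,.112,.017),tray_mid=(.104,.112,.017),tray_slim=(.126,.112,.017))
def pts(name,x,y,yaw):
    if name in SZ:
        d,l=SZ[name];a=np.linspace(0,2*np.pi,24)
        P=np.array([[sx*l/2,d/2*np.cos(t),d/2+d/2*np.sin(t)] for sx in(-1,1) for t in a])
    else:
        l,w,h=TR[name];P=np.array([[i*l/2,j*w/2,k*h] for i in(-1,1) for j in(-1,1) for k in(0,1)])
    c,s=np.cos(yaw),np.sin(yaw);return np.c_[x+c*P[:,0]-s*P[:,1],y+s*P[:,0]+c*P[:,1],P[:,2]]
def cam(n,st=None):
    c=vision.calibration(n);K=np.array([[c["fx"],0,c["cx"]],[0,c["fy"],c["cy"]],[0,0,1]])
    if n=="wrist":
        p,q=st;T=np.eye(4);T[:3,:3]=q.as_matrix();T[:3,3]=p;M=np.linalg.inv(T@c["T_tool_cam"])
        return K,cv2.Rodrigues(M[:3,:3])[0],M[:3,3]
    return K,c["rvec"],c["tvec"]
def iou(P,C,mask):
    K,rv,tv=C;u=cv2.projectPoints(P,rv,tv,K,None)[0].reshape(-1,2)
    m=np.zeros((384*4,512*4),np.uint8);cv2.fillConvexPoly(m,cv2.convexHull(np.round(u*4+1.5).astype(np.int32)),1)
    return np.sum(m&mask)/max(np.sum(m|mask),1)
def big(mask):
    m=cv2.resize(mask.astype(np.uint8),(2048,1536),interpolation=cv2.INTER_NEAREST)
    c=np.concatenate(cv2.findContours(m,cv2.RETR_EXTERNAL,cv2.CHAIN_APPROX_NONE)[0]);o=np.zeros_like(m);cv2.fillConvexPoly(o,cv2.convexHull(c),1);return o
def ground(C,u,z):
    K,rv,tv=C;Rm=cv2.Rodrigues(np.asarray(rv,float))[0];d=Rm.T@np.linalg.inv(K)@np.r_[u,1];o=-Rm.T@np.asarray(tv).ravel();return (o+d*(z-o[2])/d[2])
def fit(name,C,mask):
    mb=big(mask);z=(SZ[name][0]/2 if name in SZ else .0085)
    yy,xx=np.nonzero(mask);g=ground(C,np.array([xx.mean(),yy.mean()]),z)[:2]
    f=lambda v:-iou(pts(name,v[0],v[1],v[2]*10),C,mb)
    best=None
    for a in np.arange(0,180,22.5):
        v=f([*g,np.radians(a)/10])
        if best is None or v<best[0]:best=(v,a)
    s0=np.array([*g,np.radians(best[1])/10])
    o=minimize(f,s0,method="Nelder-Mead",options=dict(initial_simplex=s0+np.array([[0,0,0],[.008,0,0],[0,.008,0],[0,0,.025]]),xatol=1e-4,fatol=1e-4))
    return np.round(o.x[:2],4).tolist(),round(np.degrees(o.x[2]*10)%180,1),round(-o.fun,3)
def survey(n,names=None):
    st=pose();im=vision.camera(n);C=cam(n,st)
    for o in names or list(SZ)+list(TR):
        for d in spotter.regions_of(n,o):
            if d["pixels"].sum()>20 and d["conf"]>.3:
                yy,xx=np.nonzero(d["pixels"]);print(n,o,round(d["conf"],2),(int(xx.mean()),int(yy.mean())),len(xx),fit(o,C,d["pixels"]))
    return im
E
python3 - <<'E'
from h import *
survey("top");survey("side")
plan([(.57,-.02,.26,0)])
E
```

```text
top roll_wide 0.49 (240, 220) 185 ([0.4322, 0.0468], np.float64(146.1), np.float64(0.899))
top roll_mid_1 0.81 (191, 230) 211 ([0.4049, 0.1961], np.float64(150.5), np.float64(0.886))
top roll_mid_1 0.61 (273, 217) 240 ([0.4398, -0.0545], np.float64(178.0), np.float64(0.899))
top roll_slim 0.53 (317, 214) 179 ([0.4493, -0.188], np.float64(2.3), np.float64(0.838))
top roll_slim 0.47 (272, 218) 202 ([0.4453, -0.0533], np.float64(177.8), np.float64(0.609))
top tray_wide 0.59 (177, 179) 718 ([0.5654, 0.2529], np.float64(18.7), np.float64(0.852))
top tray_mid 0.73 (355, 175) 1168 ([0.5658, -0.3133], np.float64(166.8), np.float64(0.966))
top tray_slim 0.93 (260, 172) 1177 ([0.5805, -0.0227], np.float64(156.0), np.float64(0.983))
side roll_wide 0.92 (298, 236) 412 ([0.4317, 0.0457], np.float64(145.2), np.float64(0.916))
side roll_mid_1 0.9 (299, 206) 366 ([0.4396, -0.0544], np.float64(177.3), np.float64(0.857))
side roll_mid_1 0.69 (303, 296) 538 ([0.4036, 0.1965], np.float64(148.9), np.float64(0.941))
side roll_slim 0.49 (302, 173) 233 ([0.4488, -0.1882], np.float64(2.7), np.float64(0.95))
side tray_wide 0.78 (214, 308) 1689 ([0.5661, 0.2545], np.float64(16.6), np.float64(0.941))
side tray_mid 0.55 (267, 144) 826 ([0.5674, -0.3094], np.float64(79.0), np.float64(0.915))
side tray_slim 0.7 (297, 236) 366 ([0.4437, 0.0003], np.float64(86.5), np.float64(0.187))
side tray_slim 0.67 (238, 212) 1602 ([0.58, -0.0197], np.float64(156.5), np.float64(0.971))
-> 0.57 -0.02 0.26 0
[0.897, -0.726, -0.031, 0.0, 0.0, 0.145] rows 4
[0.839, -0.791, -0.031, 0.0, 0.0, 0.145] rows 4
[0.776, -0.853, -0.031, 0.0, 0.0, 0.145] rows 4
[0.709, -0.909, -0.032, 0.0, 0.0, 0.145] rows 4
```

Call:
play_rows(
  series=[
    [0.897, -0.726, -0.031, 0, 0, 0.145],
    [0.897, -0.726, -0.031, 0, 0, 0.145],
    [0.897, -0.726, -0.031, 0, 0, 0.145],
    [0.897, -0.726, -0.031, 0, 0, 0.145],
  ],
)

```text
time: 1.8
ee_pos: [0.2857, -0.4485, 0.4099]
eef_rot: [0.993, 0.116, 0.001, -0.0]
ft_force: [1.4, -0.6, 0.6]
width: 0.0872
grip_force: 0.0
```

Call:
play_rows(
  series=[
    [0.839, -0.791, -0.031, 0, 0, 0.145],
    [0.839, -0.791, -0.031, 0, 0, 0.145],
    [0.839, -0.791, -0.031, 0, 0, 0.145],
    [0.839, -0.791, -0.031, 0, 0, 0.145],
  ],
)

```text
time: 2.2
ee_pos: [0.381, -0.304, 0.4146]
eef_rot: [0.997, 0.078, 0.001, 0.0]
ft_force: [0.2, -1.0, 0.2]
width: 0.0868
grip_force: 0.0
```

Call:
play_rows(
  series=[
    [0.776, -0.853, -0.031, 0, 0, 0.145],
    [0.776, -0.853, -0.031, 0, 0, 0.145],
    [0.776, -0.853, -0.031, 0, 0, 0.145],
    [0.776, -0.853, -0.031, 0, 0, 0.145],
  ],
)

```text
time: 2.6
ee_pos: [0.4761, -0.1596, 0.4193]
eef_rot: [0.999, 0.041, 0.001, -0.0]
ft_force: [-0.7, 0.2, -0.6]
width: 0.087
grip_force: 0.0
```

Call:
play_rows(
  series=[
    [0.709, -0.909, -0.032, 0, 0, 0.145],
    [0.709, -0.909, -0.032, 0, 0, 0.145],
    [0.709, -0.909, -0.032, 0, 0, 0.145],
    [0.709, -0.909, -0.032, 0, 0, 0.145],
    [0.709, -0.909, -0.032, 0, 0, 0.145],
  ],
)

```text
time: 3.1
ee_pos: [0.5709, -0.0161, 0.4234]
eef_rot: [1.0, 0.003, 0.0, -0.001]
ft_force: [-0.1, -0.1, -1.1]
width: 0.087
grip_force: 0.0
```

Run:
```python
from h import *
print(pose()[0],pose()[1].as_quat())
im=survey("wrist");cv2.imwrite("pics/w1.png",cv2.resize(im,(768,576)))
```

```text
[ 0.57094006 -0.01610929  0.42336287] [ 9.99994898e-01  3.00439530e-03  1.39366610e-04 -1.07577336e-03]
wrist roll_wide 0.67 (216, 248) 625 ([0.4343, 0.0442], np.float64(142.1), np.float64(0.624))
wrist roll_mid_1 0.8 (284, 241) 589 ([0.4465, -0.0571], np.float64(178.7), np.float64(0.627))
wrist roll_mid_1 0.7 (122, 253) 266 ([0.4252, 0.1835], np.float64(138.3), np.float64(0.281))
wrist roll_slim 0.74 (375, 229) 582 ([0.4679, -0.1894], np.float64(4.5), np.float64(0.569))
wrist tray_wide 0.66 (65, 158) 4407 ([0.5673, 0.2515], np.float64(17.5), np.float64(0.957))
wrist tray_slim 0.91 (257, 149) 6639 ([0.5799, -0.0228], np.float64(156.8), np.float64(0.974))
```

View pics/w1.png

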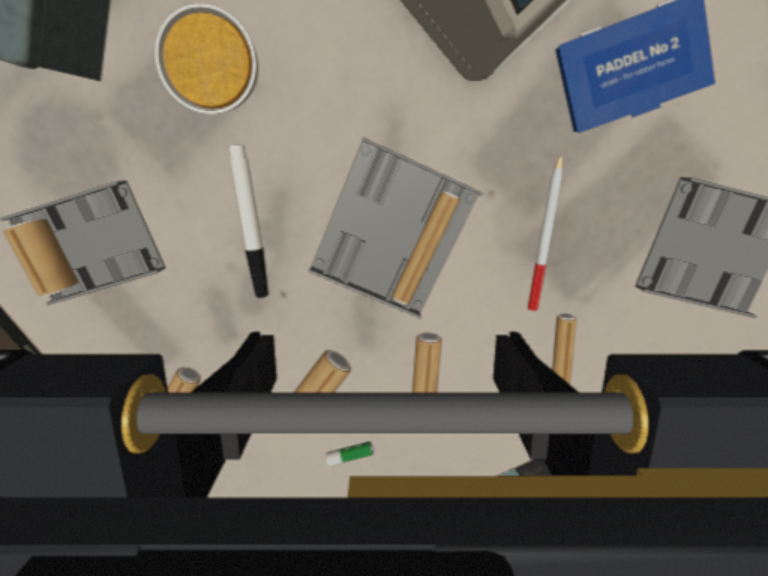

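The wrist picture confirms the tray axes: wide at about +17°, slim at about -23.5°, mid at about -12°. The free troughs are the right one in the wide tray (210,230) and the left one in the slim tray (360,215). I'll start with the wide roll.

Run:
```python
from h import *
plan([(.432,.046,.10,-34.5),(.432,.046,.022,-34.5)])
```

```text
-> 0.432 0.046 0.1 -34.5
[-0.459, -0.224, 0.534, 0.001, 0.0, 0.573] rows 3
[-0.505, -0.078, 0.533, 0.0, -0.001, 0.573] rows 3
-> 0.432 0.046 0.022 -34.5
[0.0, 0.0, 0.52, 0.0, 0.0, 0.0] rows 2
```

Call:
play_rows(
  series=[
    [-0.459, -0.224, 0.534, 0.001, 0, 0.573],
    [-0.459, -0.224, 0.534, 0.001, 0, 0.573],
    [-0.459, -0.224, 0.534, 0.001, 0, 0.573],
  ],
  fingers=0.4,
  squeeze=25,
)

```text
time: 3.75
ee_pos: [0.4969, 0.0141, 0.3393]
eef_rot: [0.988, -0.152, -0.004, 0.001]
ft_force: [0.0, -1.4, 0.4]
width: 0.0707
grip_force: 0.0
```

Call:
play_rows(
  series=[
    [-0.505, -0.078, 0.533, 0, -0.001, 0.573],
    [-0.505, -0.078, 0.533, 0, -0.001, 0.573],
    [-0.505, -0.078, 0.533, 0, -0.001, 0.573],
    [-0.505, -0.078, 0.533, 0, -0.001, 0.573],
    [-0.505, -0.078, 0.533, 0, -0.001, 0.573],
  ],
)

```text
time: 4.25
ee_pos: [0.4336, 0.0466, 0.2649]
eef_rot: [0.956, -0.295, 0.001, -0.001]
ft_force: [0.4, -0.4, -0.1]
width: 0.0611
grip_force: 0.0
```

Run:
```python
from h import *
im=survey("wrist",["roll_wide"]);cv2.imwrite("pics/w2.png",im)
plan([(.432,.046,.022,-34.5)])
```

```text
wrist roll_wide 0.77 (258, 202) 3172 ([0.4322, 0.0447], np.float64(144.1), np.float64(0.947))
-> 0.432 0.046 0.022 -34.5
[-0.008, 0.011, 0.529, -0.004, -0.003, 0.005] rows 2
```

View pics/w2.png

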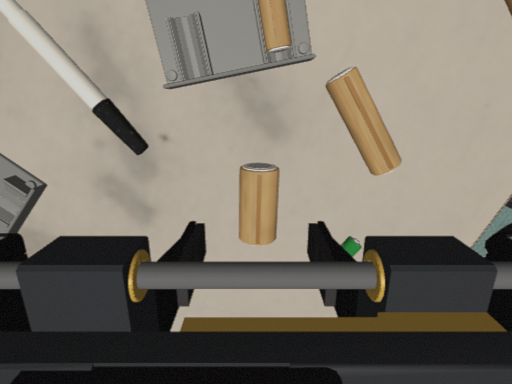

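The wide roll sits at (258,202), centred between the fingers and lined up with them. I'll go down, grip and lift.

Call:
play_rows(
  series=[
    [-0.008, 0.011, 0.53, -0.004, -0.003, 0.005],
    [-0.008, 0.011, 0.53, -0.004, -0.003, 0.005],
    [-0.008, 0.011, 0.53, -0.004, -0.003, 0.005],
    [-0.008, 0.011, 0.53, -0.004, -0.003, 0.005],
  ],
)

```text
time: 4.75
ee_pos: [0.4317, 0.0463, 0.1845]
eef_rot: [0.955, -0.297, -0.001, 0.0]
ft_force: [0.1, -1.1, 0.4]
width: 0.061
grip_force: 0.0
```

Call:
play_rows(
  series=[
    [0, 0, 0, 0, 0, 0],
    [0, 0, 0, 0, 0, 0],
    [0, 0, 0, 0, 0, 0],
    [0, 0, 0, 0, 0, 0],
    [0, 0, 0, 0, 0, 0],
  ],
  fingers=-1,
)

```text
time: 5.25
ee_pos: [0.4303, 0.0465, 0.1841]
eef_rot: [0.955, -0.297, -0.001, 0.0]
ft_force: [0.1, 1.1, -0.6]
width: 0.0312
grip_force: 24.9
```

Call:
play_rows(
  series=[
    [0, 0, -0.6, 0, 0, 0],
    [0, 0, -0.6, 0, 0, 0],
    [0, 0, -0.6, 0, 0, 0],
    [0, 0, -0.6, 0, 0, 0],
  ],
)

```text
time: 5.65
ee_pos: [0.4304, 0.0463, 0.2741]
eef_rot: [0.955, -0.297, -0.001, 0.001]
ft_force: [-0.1, -0.3, -2.8]
width: 0.0309
grip_force: 24.9
```

Run:
```python
from h import *
plan([(.5755,.2234,.10,17.2),(.5755,.2234,.031,17.2)])
```

```text
-> 0.5755 0.2234 0.1 17.2
[0.064, -0.76, 0.034, 0.001, 0.001, -0.862] rows 4
[0.389, -0.657, 0.035, 0.001, 0.002, -0.863] rows 4
-> 0.5755 0.2234 0.031 17.2
[0.0, 0.0, 0.46, 0.0, 0.0, 0.0] rows 2
```

Call:
play_rows(
  series=[
    [0.064, -0.76, 0.034, 0.001, 0.001, -0.862],
    [0.064, -0.76, 0.034, 0.001, 0.001, -0.862],
    [0.064, -0.76, 0.034, 0.001, 0.001, -0.862],
    [0.064, -0.76, 0.034, 0.001, 0.001, -0.862],
  ],
)

```text
time: 6.05
ee_pos: [0.503, 0.1371, 0.2663]
eef_rot: [0.997, -0.072, -0.003, -0.001]
ft_force: [-0.4, -1.4, -2.6]
width: 0.0312
grip_force: 24.9
```

Call:
play_rows(
  series=[
    [0.389, -0.657, 0.035, 0.001, 0.002, -0.863],
    [0.389, -0.657, 0.035, 0.001, 0.002, -0.863],
    [0.389, -0.657, 0.035, 0.001, 0.002, -0.863],
    [0.389, -0.657, 0.035, 0.001, 0.002, -0.863],
    [0.389, -0.657, 0.035, 0.001, 0.002, -0.863],
  ],
)

```text
time: 6.55
ee_pos: [0.5748, 0.2228, 0.2613]
eef_rot: [0.989, 0.148, -0.002, -0.0]
ft_force: [-0.4, 0.4, -3.2]
width: 0.0313
grip_force: 24.9
```

Run:
```python
from h import *
im=survey("wrist",["roll_wide","tray_wide"]);cv2.imwrite("pics/w3.png",im)
plan([(.5755,.2234,.031,17.2)])
```

```text
wrist roll_wide 0.89 (256, 238) 5256 ([0.5534, 0.2111], np.float64(10.3), np.float64(0.465))
wrist tray_wide 0.63 (224, 174) 6169 ([0.5681, 0.2512], np.float64(17.3), np.float64(0.68))
-> 0.5755 0.2234 0.031 17.2
[0.005, -0.007, 0.455, 0.0, 0.004, -0.006] rows 2
```

View pics/w3.png

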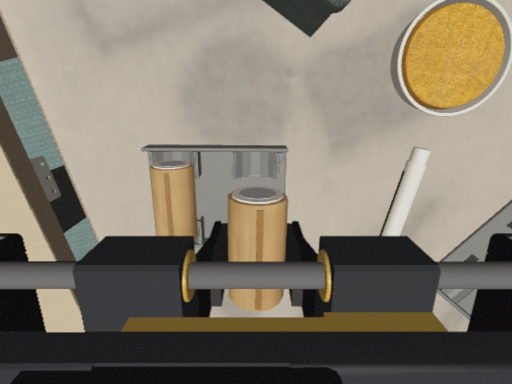

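The tray's far edge runs from (143,149) to (287,149), level, so the yaw is right. The held roll at (258,240) sits over the right trough. I'll check the lateral position from those corners.

Run:
```python
from h import *
p,q=pose();C=cam("wrist",(p,q))
a,b=[ground(C,np.array(u),.017) for u in((142.5,149),(287,149))]
for g in(a,b,(a+b)/2):print(q.inv().apply(g-p))
v=R.from_euler("z",17.2,degrees=True).apply([-.042,0,0]);print((a+b)/2+v)
```

```text
[ 0.04273426 -0.08534779  0.24562322]
[0.04281113 0.0245032  0.24564643]
[ 0.04277269 -0.0304223   0.24563482]
[0.56656049 0.25128693 0.017     ]
```

Call:
play_rows(
  series=[
    [0.005, 0, 0.3, 0, 0.004, -0.006],
    [0.005, 0, 0.3, 0, 0.004, -0.006],
    [0.005, 0, 0.4, 0, 0.004, -0.006],
    [0.005, 0, 0.455, 0, 0.004, -0.006],
    [0.005, 0, 0.455, 0, 0.004, -0.006],
  ],
)

```text
time: 7.2
ee_pos: [0.576, 0.2236, 0.1945]
eef_rot: [0.989, 0.151, 0.0, -0.0]
ft_force: [-0.8, 0.4, -3.2]
width: 0.0313
grip_force: 24.9
```

Call:
play_rows(
  series=[
    [0, 0, 0, 0, 0, 0],
    [0, 0, 0, 0, 0, 0],
    [0, 0, 0, 0, 0, 0],
  ],
  fingers=0.05,
)

```text
time: 7.5
ee_pos: [0.5766, 0.2241, 0.196]
eef_rot: [0.988, 0.151, 0.001, -0.001]
ft_force: [-0.5, -0.3, 0.5]
width: 0.0436
grip_force: 0.0
```

Call:
play_rows(
  series=[
    [0, 0, -0.3, 0, 0, 0],
    [0, 0, -0.6, 0, 0, 0],
    [0, 0, -0.6, 0, 0, 0],
    [0, 0, -0.6, 0, 0, 0],
  ],
)

```text
time: 7.9
ee_pos: [0.5764, 0.2239, 0.2865]
eef_rot: [0.989, 0.151, 0.002, -0.001]
ft_force: [-0.4, 0.2, -0.8]
width: 0.0458
grip_force: 0.0
```

Run:
```python
from h import *
im=survey("wrist",["roll_wide"]);cv2.imwrite("pics/w4.png",im)
plan([(.449,-.188,.10,2.5)])
```

```text
wrist roll_wide 0.72 (256, 195) 2816 ([0.5755, 0.2227], np.float64(17.3), np.float64(0.963))
-> 0.449 -0.188 0.1 2.5
[-0.542, 0.788, 0.045, 0.0, 0.0, 0.166] rows 3
[-0.472, 0.832, 0.046, -0.001, 0.0, 0.165] rows 3
[-0.399, 0.871, 0.046, 0.0, 0.0, 0.166] rows 3
```

View pics/w4.png

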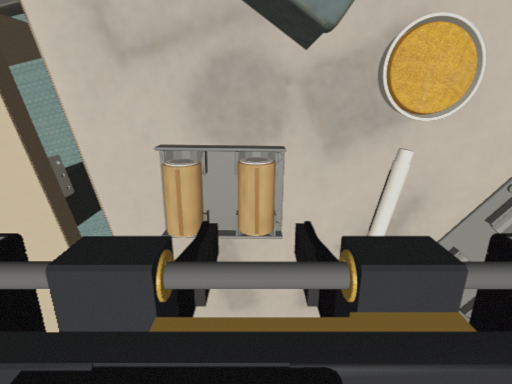

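The wide roll at (256,195) lies seated beside its stored twin at (183,197), with matching ends. Slim roll next.

Call:
play_rows(
  series=[
    [-0.542, 0.788, 0.045, 0, 0, 0.166],
    [-0.542, 0.788, 0.045, 0, 0, 0.166],
    [-0.542, 0.788, 0.045, 0, 0, 0.166],
    [-0.542, 0.788, 0.045, 0, 0, 0.166],
  ],
)

```text
time: 8.4
ee_pos: [0.5328, 0.0798, 0.2759]
eef_rot: [0.995, 0.104, -0.002, 0.001]
ft_force: [0.2, 0.1, -1.3]
width: 0.0457
grip_force: 0.0
```

Call:
play_rows(
  series=[
    [-0.472, 0.832, 0.046, -0.001, 0, 0.165],
    [-0.472, 0.832, 0.046, -0.001, 0, 0.165],
    [-0.472, 0.832, 0.046, -0.001, 0, 0.165],
    [-0.472, 0.832, 0.046, -0.001, 0, 0.165],
  ],
)

```text
time: 8.8
ee_pos: [0.4897, -0.0564, 0.2693]
eef_rot: [0.998, 0.061, -0.001, 0.001]
ft_force: [1.1, 0.5, -0.0]
width: 0.0454
grip_force: 0.0
```

Call:
play_rows(
  series=[
    [-0.399, 0.871, 0.046, 0, 0, 0.166],
    [-0.399, 0.871, 0.046, 0, 0, 0.166],
    [-0.399, 0.871, 0.046, 0, 0, 0.166],
    [-0.399, 0.871, 0.046, 0, 0, 0.166],
    [-0.399, 0.871, 0.046, 0, 0, 0.166],
  ],
)

```text
time: 9.3
ee_pos: [0.449, -0.1879, 0.263]
eef_rot: [1.0, 0.021, -0.0, -0.001]
ft_force: [1.1, -0.6, 0.1]
width: 0.046
grip_force: 0.0
```

Run:
```python
from h import *
im=survey("wrist",["roll_slim","tray_mid"]);cv2.imwrite("pics/w5.png",im)
plan([(.449,-.188,.0205,2.5)])
```

```text
wrist roll_slim 0.9 (257, 196) 2588 ([0.4487, -0.1897], np.float64(1.9), np.float64(0.975))
-> 0.449 -0.188 0.0205 2.5
[-0.006, 0.013, 0.53, -0.003, -0.001, 0.005] rows 2
```

View pics/w5.png

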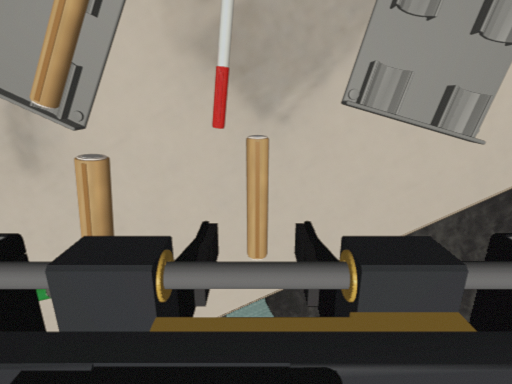

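The slim roll is centred at (257,196). I'll grip it.

Call:
play_rows(
  series=[
    [-0.003, 0.01, 0.53, -0.003, -0.001, 0.015],
    [-0.003, 0.01, 0.53, -0.003, -0.001, 0.015],
    [-0.003, 0.01, 0.53, -0.003, -0.001, 0.015],
    [-0.003, 0.01, 0.53, -0.003, -0.001, 0.015],
  ],
)

```text
time: 9.85
ee_pos: [0.4497, -0.1878, 0.1842]
eef_rot: [1.0, 0.019, 0.0, -0.0]
ft_force: [0.3, 0.6, -0.2]
width: 0.0455
grip_force: 0.0
```

Call:
play_rows(
  series=[
    [0, 0, 0, 0, 0, 0],
    [0, 0, 0, 0, 0, 0],
    [0, 0, 0, 0, 0, 0],
    [0, 0, 0, 0, 0, 0],
    [0, 0, 0, 0, 0, 0],
  ],
  fingers=-1,
)

```text
time: 10.35
ee_pos: [0.4489, -0.1891, 0.1844]
eef_rot: [1.0, 0.018, 0.0, 0.0]
ft_force: [-0.8, 0.0, -1.0]
width: 0.0171
grip_force: 25.0
```

Call:
play_rows(
  series=[
    [0, 0, -0.6, 0, 0, 0],
    [0, 0, -0.6, 0, 0, 0],
    [0, 0, -0.6, 0, 0, 0],
    [0, 0, -0.6, 0, 0, 0],
  ],
)

```text
time: 10.75
ee_pos: [0.4488, -0.1893, 0.2746]
eef_rot: [1.0, 0.018, 0.001, 0.001]
ft_force: [-0.3, -0.2, -2.7]
width: 0.0172
grip_force: 25.0
```

Run:
```python
from h import *
plan([(.5924,.0066,.10,-23.5)])
```

```text
-> 0.5924 0.0066 0.1 -23.5
[0.501, -0.636, 0.036, 0.002, -0.002, 0.425] rows 3
[0.349, -0.731, 0.037, 0.001, -0.001, 0.426] rows 3
```

Call:
play_rows(
  series=[
    [0.501, -0.636, 0.036, 0.002, -0.002, 0.425],
    [0.501, -0.636, 0.036, 0.002, -0.002, 0.425],
    [0.501, -0.636, 0.036, 0.002, -0.002, 0.425],
    [0.501, -0.636, 0.036, 0.002, -0.002, 0.425],
  ],
)

```text
time: 11.15
ee_pos: [0.5217, -0.0864, 0.267]
eef_rot: [0.996, -0.09, -0.001, -0.002]
ft_force: [-0.4, -0.6, -2.8]
width: 0.0173
grip_force: 25.0
```

Call:
play_rows(
  series=[
    [0.349, -0.731, 0.037, 0.001, -0.001, 0.426],
    [0.349, -0.731, 0.037, 0.001, -0.001, 0.426],
    [0.349, -0.731, 0.037, 0.001, -0.001, 0.426],
    [0.349, -0.731, 0.037, 0.001, -0.001, 0.426],
    [0.349, -0.731, 0.037, 0.001, -0.001, 0.426],
  ],
)

```text
time: 11.65
ee_pos: [0.5918, 0.007, 0.2613]
eef_rot: [0.979, -0.203, -0.002, -0.0]
ft_force: [0.9, -1.1, -2.0]
width: 0.0175
grip_force: 25.0
```

Run:
```python
from h import *
im=survey("wrist",["roll_slim","tray_slim"]);cv2.imwrite("pics/w6.png",im)
plan([(.5924,.0066,.029,-23.5)])
```

```text
wrist roll_slim 0.64 (256, 223) 4243 ([0.5784, 0.0134], np.float64(157.3), np.float64(0.505))
wrist tray_slim 0.77 (297, 167) 10582 ([0.5812, -0.0228], np.float64(155.6), np.float64(0.762))
wrist tray_slim 0.32 (336, 185) 2297 ([0.5642, -0.0445], np.float64(62.2), np.float64(0.115))
-> 0.5924 0.0066 0.029 -23.5
[0.001, -0.01, 0.466, 0.002, 0.005, -0.003] rows 2
```

View pics/w6.png

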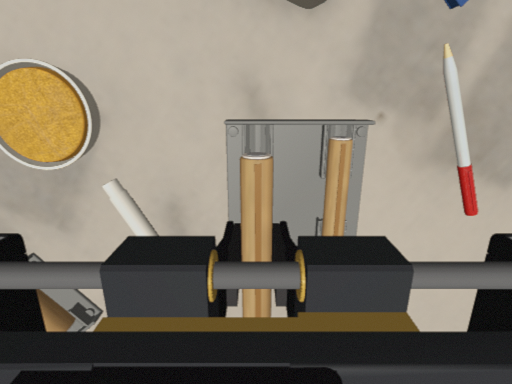

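The held slim roll is over the left trough at (257,138). The tray's far edge runs from (225,122) to (374,122). I'll check alignment again.

Run:
```python
from h import *
p,q=pose();C=cam("wrist",(p,q));im=vision.camera("wrist")
a,b=[ground(C,np.array(u),.017) for u in((224.5,122.5),(374,122.5))]
for g in(a,b,(a+b)/2):print(q.inv().apply(g-p))
cv2.imwrite("pics/w6c.png",cv2.resize(im[110:200,210:390],None,fx=4,fy=4,interpolation=cv2.INTER_CUBIC))
```

```text
[ 0.06323186 -0.02256649  0.24528706]
[0.0632895  0.08805262 0.24538238]
[0.06326068 0.03274306 0.24533472]
```

View pics/w6c.png

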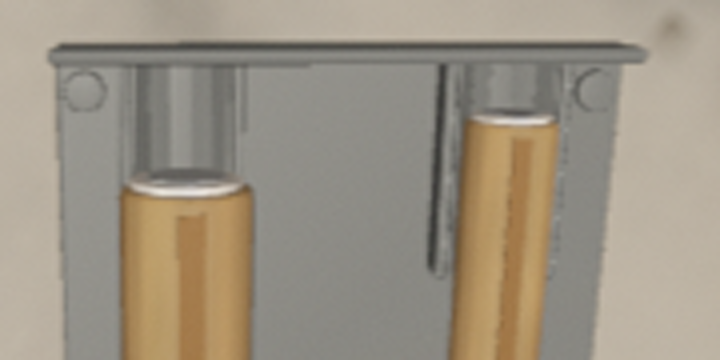

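The trough and the held roll share a centre line, at columns 185 and 186 of the crop, so I'll lower it.

Call:
play_rows(
  series=[
    [0, 0, 0.3, 0.002, 0.005, 0],
    [0, 0, 0.3, 0.002, 0.005, 0],
    [0, 0, 0.4, 0.002, 0.005, 0],
    [0, 0, 0.466, 0.002, 0.005, 0],
    [0, 0, 0.466, 0.002, 0.005, 0],
  ],
)

```text
time: 12.35
ee_pos: [0.5923, 0.0065, 0.193]
eef_rot: [0.979, -0.204, 0.001, -0.0]
ft_force: [-0.6, 0.2, -2.0]
width: 0.0169
grip_force: 25.0
```

Call:
play_rows(
  series=[
    [0, 0, 0, 0, 0, 0],
    [0, 0, 0, 0, 0, 0],
    [0, 0, 0, 0, 0, 0],
  ],
  fingers=-0.25,
)

```text
time: 12.65
ee_pos: [0.5927, 0.0072, 0.1943]
eef_rot: [0.979, -0.203, 0.002, -0.001]
ft_force: [-0.6, -1.1, 1.0]
width: 0.0302
grip_force: 0.0
```

Call:
play_rows(
  series=[
    [0, 0, -0.3, 0, 0, 0],
    [0, 0, -0.6, 0, 0, 0],
    [0, 0, -0.6, 0, 0, 0],
    [0, 0, -0.6, 0, 0, 0],
  ],
)

```text
time: 13.05
ee_pos: [0.5925, 0.007, 0.2849]
eef_rot: [0.979, -0.204, 0.002, -0.001]
ft_force: [0.3, 0.0, -0.4]
width: 0.0324
grip_force: 0.0
```

Run:
```python
from h import *
im=survey("wrist",["roll_slim"]);cv2.imwrite("pics/w7.png",im)
plan([(.4397,-.0545,.10,-2.3)])
```

```text
wrist roll_slim 0.58 (258, 191) 2336 ([0.59, 0.0052], np.float64(156.4), np.float64(0.959))
-> 0.4397 -0.0545 0.1 -2.3
[-0.767, 0.779, 0.126, -0.002, -0.001, -0.706] rows 4
```

View pics/w7.png

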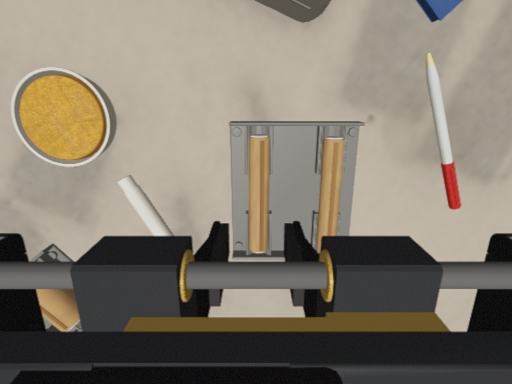

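The slim roll lies in its trough at (258,191), level with the stored one. Now the mid roll at (0.44, -0.054).

Call:
play_rows(
  series=[
    [-0.767, 0.779, 0.126, -0.002, -0.001, -0.706],
    [-0.767, 0.779, 0.126, -0.002, -0.001, -0.706],
    [-0.767, 0.779, 0.126, -0.002, -0.001, -0.706],
    [-0.767, 0.779, 0.126, -0.002, -0.001, -0.706],
    [-0.767, 0.779, 0.126, -0.002, -0.001, -0.706],
  ],
  fingers=0.2,
)

```text
time: 13.65
ee_pos: [0.4378, -0.0558, 0.2628]
eef_rot: [1.0, -0.021, -0.001, 0.001]
ft_force: [1.1, -0.2, 1.1]
width: 0.052
grip_force: 0.0
```

Run:
```python
from h import *
im=survey("wrist",["roll_mid_1"])
plan([(.4397,-.0545,.021,-2.3)])
```

```text
wrist roll_mid_1 0.67 (255, 196) 3035 ([0.4394, -0.057], np.float64(177.4), np.float64(0.968))
-> 0.4397 -0.0545 0.021 -2.3
[-0.005, 0.001, 0.53, 0.0, -0.002, -0.001] rows 2
```

Call:
play_rows(
  series=[
    [0, 0, 0.53, 0, 0, 0],
    [0, 0, 0.53, 0, 0, 0],
    [0, 0, 0.53, 0, 0, 0],
    [0, 0, 0.53, 0, 0, 0],
  ],
)

```text
time: 14.15
ee_pos: [0.4415, -0.0533, 0.1842]
eef_rot: [1.0, -0.019, 0.001, -0.001]
ft_force: [0.1, 0.4, -0.4]
width: 0.0525
grip_force: 0.0
```

Call:
play_rows(
  series=[
    [0, 0, 0, 0, 0, 0],
    [0, 0, 0, 0, 0, 0],
    [0, 0, 0, 0, 0, 0],
    [0, 0, 0, 0, 0, 0],
    [0, 0, 0, 0, 0, 0],
  ],
  fingers=-1,
)

```text
time: 14.65
ee_pos: [0.4403, -0.0545, 0.1848]
eef_rot: [1.0, -0.02, 0.001, 0.0]
ft_force: [-0.4, -1.4, -1.4]
width: 0.024
grip_force: 25.0
```

Call:
play_rows(
  series=[
    [0, 0, -0.6, 0, 0, 0],
    [0, 0, -0.6, 0, 0, 0],
    [0, 0, -0.6, 0, 0, 0],
    [0, 0, -0.6, 0, 0, 0],
  ],
)

```text
time: 15.05
ee_pos: [0.44, -0.0546, 0.2749]
eef_rot: [1.0, -0.02, 0.001, 0.001]
ft_force: [-0.4, -0.3, -2.9]
width: 0.0241
grip_force: 25.0
```

Run:
```python
from h import *
plan([(.560,-.3413,.10,-12)])
```

```text
-> 0.56 -0.3413 0.1 -12
[0.438, 0.938, 0.04, 0.001, -0.002, 0.161] rows 4
[0.516, 0.898, 0.039, 0.001, -0.003, 0.161] rows 4
```

Call:
play_rows(
  series=[
    [0.438, 0.938, 0.04, 0.001, -0.002, 0.161],
    [0.438, 0.938, 0.04, 0.001, -0.002, 0.161],
    [0.438, 0.938, 0.04, 0.001, -0.002, 0.161],
    [0.438, 0.938, 0.04, 0.001, -0.002, 0.161],
  ],
)

```text
time: 15.45
ee_pos: [0.4999, -0.2039, 0.2659]
eef_rot: [0.998, -0.066, -0.001, -0.0]
ft_force: [-0.3, 1.3, -2.6]
width: 0.0243
grip_force: 25.0
```

Call:
play_rows(
  series=[
    [0.516, 0.898, 0.039, 0.001, -0.003, 0.161],
    [0.516, 0.898, 0.039, 0.001, -0.003, 0.161],
    [0.516, 0.898, 0.039, 0.001, -0.003, 0.161],
    [0.516, 0.898, 0.039, 0.001, -0.003, 0.161],
    [0.516, 0.898, 0.039, 0.001, -0.003, 0.161],
  ],
)

```text
time: 15.95
ee_pos: [0.5595, -0.3421, 0.2595]
eef_rot: [0.994, -0.105, -0.003, -0.002]
ft_force: [0.1, 0.7, -2.4]
width: 0.0243
grip_force: 25.0
```

Run:
```python
from h import *
im=survey("wrist",["tray_mid"]);cv2.imwrite("pics/w8.png",cv2.resize(im[90:290,60:360],None,fx=2.6,fy=2.6,interpolation=cv2.INTER_CUBIC))
plan([(.560,-.3413,.0295,-12)])
```

```text
wrist tray_mid 0.77 (215, 176) 10968 ([0.5656, -0.3186], np.float64(167.2), np.float64(0.8))
-> 0.56 -0.3413 0.0295 -12
[0.004, 0.014, 0.454, -0.005, 0.008, 0.004] rows 2
```

View pics/w8.png

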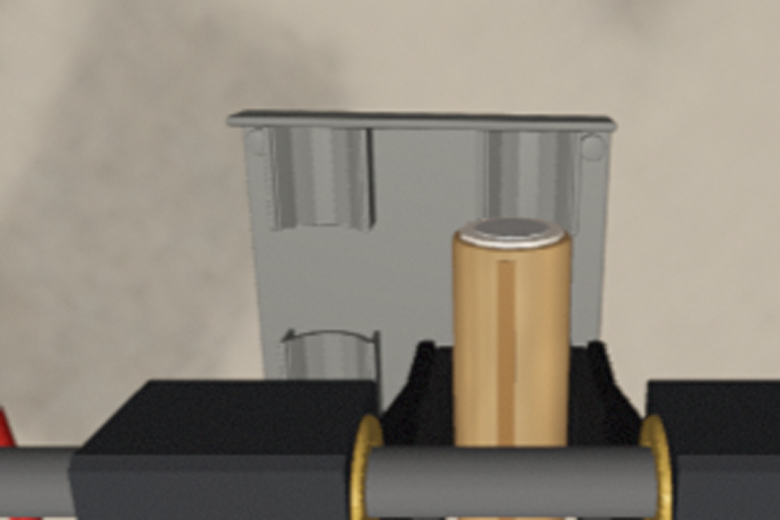

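The tray's far edge runs from (228,118) to (616,124) in the crop, a tilt of about 0.9°. The trough (centre column ~531) lies a few mm to the right of the roll (512). I'll compute the correction.

Run:
```python
from h import *
p,q=pose();C=cam("wrist",(p,q))
g=[q.inv().apply(ground(C,np.array([60+u/2.6,90+v/2.6]),z)-p) for u,v,z in((228,118,.017),(616,124,.017),(531,150,.012),(531,220,.012),(323,150,.012))]
print(np.round(g,4))
a,b=g[:2];m=(a+b)/2;e=(b-a)[:2]/np.linalg.norm((b-a)[:2]);n=np.array([e[1],-e[0]])
print(np.linalg.norm(b-a),np.degrees(np.arctan2(-e[0],e[1])));c=m[:2]-n*.052;print("trough(tool)",c+e*.031,"other",c-e*.031,"world tray",p+q.apply([*c,0]))
```

```text
[[ 0.0537 -0.0798  0.2441]
 [ 0.0521  0.0314  0.2438]
 [ 0.0438  0.0072  0.2489]
 [ 0.0224  0.0074  0.249 ]
 [ 0.0437 -0.0545  0.249 ]]
0.11120892726404524 0.8243169397673907
trough(tool) [0.00046525 0.00600722] other [ 0.00135722 -0.05598636] world tray [ 0.56603743 -0.31514486  0.26113661]
```

Call:
play_rows(
  series=[
    [0.003, 0.036, 0, -0.005, 0.008, 0.028],
    [0.003, 0.036, 0.3, -0.005, 0.008, 0.028],
    [0.003, 0.036, 0.4, -0.005, 0.008, 0.028],
    [0.003, 0.036, 0.454, -0.005, 0.008, 0.028],
    [0.003, 0.036, 0.454, -0.005, 0.008, 0.028],
  ],
)

```text
time: 16.55
ee_pos: [0.5593, -0.346, 0.1946]
eef_rot: [0.994, -0.111, 0.001, 0.001]
ft_force: [0.3, 0.2, -2.0]
width: 0.0242
grip_force: 25.0
```

Call:
play_rows(
  series=[
    [0, 0, 0, 0, 0, 0],
    [0, 0, 0, 0, 0, 0],
    [0, 0, 0, 0, 0, 0],
  ],
  fingers=-0.1,
)

```text
time: 16.85
ee_pos: [0.5599, -0.3463, 0.1961]
eef_rot: [0.994, -0.111, 0.002, 0.001]
ft_force: [-0.0, -0.7, 0.2]
width: 0.0367
grip_force: 0.0
```

Call:
play_rows(
  series=[
    [0, 0, -0.3, 0, 0, 0],
    [0, 0, -0.6, 0, 0, 0],
    [0, 0, -0.6, 0, 0, 0],
    [0, 0, -0.6, 0, 0, 0],
  ],
)

```text
time: 17.25
ee_pos: [0.5596, -0.3461, 0.2867]
eef_rot: [0.994, -0.112, 0.003, 0.002]
ft_force: [-0.3, 0.4, -1.2]
width: 0.0394
grip_force: 0.0
```

Run:
```python
from h import *
im=survey("wrist",["roll_mid_1","tray_mid"]);cv2.imwrite("pics/w9.png",im)
plan([(.4043,.196,.10,-30)])
```

```text
wrist roll_mid_1 0.59 (255, 195) 2671 ([0.5569, -0.347], np.float64(167.0), np.float64(0.959))
wrist tray_mid 0.96 (214, 184) 10010 ([0.5652, -0.3174], np.float64(167.2), np.float64(0.943))
-> 0.4043 0.196 0.1 -30
[-0.451, -0.824, 0.032, 0.0, -0.001, 0.143] rows 3
[-0.512, -0.788, 0.033, 0.001, 0.0, 0.143] rows 3
[-0.569, -0.747, 0.033, 0.0, -0.001, 0.144] rows 3
[-0.624, -0.702, 0.033, 0.001, 0.0, 0.143] rows 3
```

View pics/w9.png

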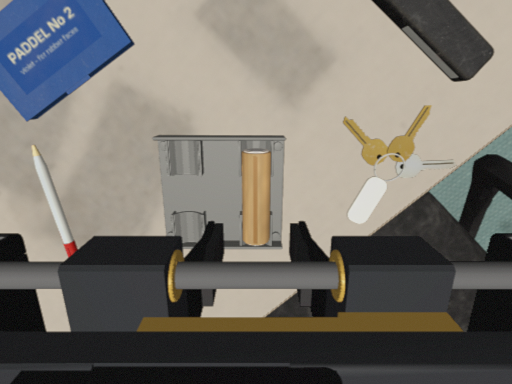

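The mid roll lies in the right trough at (256,196), and the left one at (187,190) is free. On to the last roll.

Call:
play_rows(
  series=[
    [-0.451, -0.824, 0.032, 0, -0.001, 0.143],
    [-0.451, -0.824, 0.032, 0, -0.001, 0.143],
    [-0.451, -0.824, 0.032, 0, -0.001, 0.143],
    [-0.451, -0.824, 0.032, 0, -0.001, 0.143],
  ],
  fingers=0.2,
)

```text
time: 17.8
ee_pos: [0.5199, -0.2044, 0.2785]
eef_rot: [0.989, -0.145, -0.0, -0.0]
ft_force: [0.2, 0.1, -0.3]
width: 0.0513
grip_force: 0.0
```

Call:
play_rows(
  series=[
    [-0.512, -0.788, 0.033, 0.001, 0, 0.143],
    [-0.512, -0.788, 0.033, 0.001, 0, 0.143],
    [-0.512, -0.788, 0.033, 0.001, 0, 0.143],
    [-0.512, -0.788, 0.033, 0.001, 0, 0.143],
  ],
)

```text
time: 18.2
ee_pos: [0.4807, -0.0698, 0.2735]
eef_rot: [0.983, -0.182, 0.0, 0.0]
ft_force: [-0.6, -0.8, 0.0]
width: 0.0521
grip_force: 0.0
```

Call:
play_rows(
  series=[
    [-0.569, -0.747, 0.033, 0, -0.001, 0.144],
    [-0.569, -0.747, 0.033, 0, -0.001, 0.144],
    [-0.569, -0.747, 0.033, 0, -0.001, 0.144],
    [-0.569, -0.747, 0.033, 0, -0.001, 0.144],
  ],
)

```text
time: 18.6
ee_pos: [0.4421, 0.0648, 0.2687]
eef_rot: [0.976, -0.219, 0.0, -0.0]
ft_force: [-0.1, 0.2, -0.6]
width: 0.0525
grip_force: 0.0
```

Call:
play_rows(
  series=[
    [-0.624, -0.702, 0.033, 0.001, 0, 0.143],
    [-0.624, -0.702, 0.033, 0.001, 0, 0.143],
    [-0.624, -0.702, 0.033, 0.001, 0, 0.143],
    [-0.624, -0.702, 0.033, 0.001, 0, 0.143],
    [-0.624, -0.702, 0.033, 0.001, 0, 0.143],
  ],
)

```text
time: 19.1
ee_pos: [0.419, 0.1511, 0.259]
eef_rot: [0.966, -0.259, -0.002, 0.008]
ft_force: [-0.5, -0.4, 0.0]
width: 0.052
grip_force: 0.0
```

Run:
```python
from h import *
im=survey("wrist",["roll_mid_1"])
plan([(.4043,.196,.021,-30)])
```

```text
wrist roll_mid_1 0.58 (216, 222) 1488 ([0.4041, 0.1936], np.float64(151.1), np.float64(0.84))
-> 0.4043 0.196 0.021 -30
[-0.221, -0.209, 0.494, 0.033, 0.001, 0.011] rows 2
```

Run:
```python
from h import *
s=status.read_state();print(np.round(s["joint_positions"],3),np.round(s["joint_vel"],3),np.round(s["ee_pos"],4))
```

```text
[-0.212  0.104 -0.255  2.067  0.042  0.99  -2.579] [ 0.164 -0.002 -0.135 -0.003  0.022  0.004  0.001] [0.4182 0.1534 0.2591]
```

Joint 7 has reached its range limit at -2.58. I'll use the equivalent grasp half a turn away, at yaw 150°.

Run:
```python
from h import *
plan([(.43,.15,.12,60),(.4043,.196,.10,150)])
```

```text
-> 0.43 0.15 0.12 60
[0.026, -0.006, -0.054, 0.008, 0.009, -0.996] rows 4
[0.026, 0.009, -0.054, 0.009, 0.009, -0.996] rows 4
[0.019, 0.02, -0.055, 0.008, 0.008, -0.997] rows 4
-> 0.4043 0.196 0.1 150
[0.045, -0.075, 0.033, 0.0, 0.0, -0.75] rows 3
[0.07, -0.053, 0.033, 0.0, 0.0, -0.75] rows 3
[0.085, -0.021, 0.034, 0.0, 0.0, -0.75] rows 3
[0.088, 0.013, 0.033, 0.0, 0.0, -0.75] rows 3
```

Call:
play_rows(
  series=[
    [0.026, -0.006, -0.054, 0.008, 0.009, -0.996],
    [0.026, -0.006, -0.054, 0.008, 0.009, -0.996],
    [0.026, -0.006, -0.054, 0.008, 0.009, -0.996],
    [0.026, -0.006, -0.054, 0.008, 0.009, -0.996],
    [0.026, -0.006, -0.054, 0.008, 0.009, -0.996],
  ],
)

```text
time: 19.7
ee_pos: [0.423, 0.1493, 0.2675]
eef_rot: [1.0, -0.001, -0.001, 0.006]
ft_force: [0.3, -0.3, 0.4]
width: 0.0523
grip_force: 0.0
```

Call:
play_rows(
  series=[
    [0.026, 0.009, -0.054, 0.009, 0.009, -0.996],
    [0.026, 0.009, -0.054, 0.009, 0.009, -0.996],
    [0.026, 0.009, -0.054, 0.009, 0.009, -0.996],
    [0.026, 0.009, -0.054, 0.009, 0.009, -0.996],
  ],
)

```text
time: 20.1
ee_pos: [0.4268, 0.1484, 0.2757]
eef_rot: [0.966, 0.258, -0.0, 0.003]
ft_force: [-0.2, -0.1, 0.1]
width: 0.0524
grip_force: 0.0
```

Call:
play_rows(
  series=[
    [0.019, 0.02, -0.055, 0.008, 0.008, -0.997],
    [0.019, 0.02, -0.055, 0.008, 0.008, -0.997],
    [0.019, 0.02, -0.055, 0.008, 0.008, -0.997],
    [0.019, 0.02, -0.055, 0.008, 0.008, -0.997],
    [0.019, 0.02, -0.055, 0.008, 0.008, -0.997],
  ],
)

```text
time: 20.6
ee_pos: [0.4307, 0.1474, 0.2839]
eef_rot: [0.868, 0.497, 0.0, 0.0]
ft_force: [0.3, 0.2, 0.8]
width: 0.052
grip_force: 0.0
```

Run:
```python
from h import *
print(np.round(status.read_state()["joint_positions"],3))
plan([(.4043,.196,.10,150)])
```

```text
[-0.107  0.091 -0.335  2.022  0.035  1.033 -0.989]
-> 0.4043 0.196 0.1 150
[0.048, -0.079, 0.034, 0.0, 0.0, -0.753] rows 3
[0.074, -0.055, 0.034, 0.0, 0.0, -0.753] rows 3
[0.089, -0.022, 0.034, 0.001, 0.0, -0.754] rows 3
[0.091, 0.015, 0.034, 0.0, 0.0, -0.753] rows 3
```

Call:
play_rows(
  series=[
    [0.048, -0.079, 0.034, 0, 0, -0.753],
    [0.048, -0.079, 0.034, 0, 0, -0.753],
    [0.048, -0.079, 0.034, 0, 0, -0.753],
    [0.048, -0.079, 0.034, 0, 0, -0.753],
  ],
)

```text
time: 21.0
ee_pos: [0.4239, 0.16, 0.2788]
eef_rot: [0.754, 0.657, 0.0, 0.0]
ft_force: [-0.4, -0.2, 0.8]
width: 0.0526
grip_force: 0.0
```

Call:
play_rows(
  series=[
    [0.074, -0.055, 0.034, 0, 0, -0.753],
    [0.074, -0.055, 0.034, 0, 0, -0.753],
    [0.074, -0.055, 0.034, 0, 0, -0.753],
    [0.074, -0.055, 0.034, 0, 0, -0.753],
  ],
)

```text
time: 21.4
ee_pos: [0.4171, 0.1723, 0.2738]
eef_rot: [0.611, 0.792, 0.0, 0.0]
ft_force: [-0.0, 0.5, -0.1]
width: 0.052
grip_force: 0.0
```

Call:
play_rows(
  series=[
    [0.089, -0.022, 0.034, 0.001, 0, -0.754],
    [0.089, -0.022, 0.034, 0.001, 0, -0.754],
    [0.089, -0.022, 0.034, 0.001, 0, -0.754],
    [0.089, -0.022, 0.034, 0.001, 0, -0.754],
  ],
)

```text
time: 21.8
ee_pos: [0.4105, 0.1845, 0.2688]
eef_rot: [0.444, 0.896, 0.0, 0.0]
ft_force: [0.4, 0.9, 0.4]
width: 0.0523
grip_force: 0.0
```

Call:
play_rows(
  series=[
    [0.091, 0.015, 0.034, 0, 0, -0.753],
    [0.091, 0.015, 0.034, 0, 0, -0.753],
    [0.091, 0.015, 0.034, 0, 0, -0.753],
    [0.091, 0.015, 0.034, 0, 0, -0.753],
    [0.091, 0.015, 0.034, 0, 0, -0.753],
  ],
)

```text
time: 22.3
ee_pos: [0.404, 0.1967, 0.2637]
eef_rot: [0.261, 0.965, 0.0, 0.0]
ft_force: [-0.4, -0.5, -0.2]
width: 0.0524
grip_force: 0.0
```

Run:
```python
from h import *
print(np.round(status.read_state()["joint_positions"],3))
im=survey("wrist",["roll_mid_1"])
plan([(.4043,.196,.021,150)])
```

```text
[-0.099  0.117 -0.475  2.049  0.064  0.989  0.436]
wrist roll_mid_1 0.83 (255, 198) 3074 ([0.4043, 0.1952], np.float64(148.6), np.float64(0.954))
-> 0.4043 0.196 0.021 150
[-0.005, -0.004, 0.528, 0.001, 0.001, -0.005] rows 2
```

The roll is at (255,198), centred and lined up. I'll grip it.

Call:
play_rows(
  series=[
    [0, 0, 0.53, 0, 0, 0.02],
    [0, 0, 0.53, 0, 0, 0.02],
    [0, 0, 0.53, 0, 0, 0.02],
    [0, 0, 0.53, 0, 0, 0.02],
  ],
)

```text
time: 22.8
ee_pos: [0.404, 0.1971, 0.1841]
eef_rot: [0.264, 0.964, 0.0, 0.0]
ft_force: [0.8, 0.0, -0.6]
width: 0.0525
grip_force: 0.0
```

Call:
play_rows(
  series=[
    [0, 0, 0, 0, 0, 0],
    [0, 0, 0, 0, 0, 0],
    [0, 0, 0, 0, 0, 0],
    [0, 0, 0, 0, 0, 0],
    [0, 0, 0, 0, 0, 0],
  ],
  fingers=-1,
)

```text
time: 23.3
ee_pos: [0.4038, 0.1968, 0.1842]
eef_rot: [0.263, 0.965, 0.0, 0.0]
ft_force: [-0.7, -0.5, 1.0]
width: 0.0244
grip_force: 25.0
```

Call:
play_rows(
  series=[
    [0, 0, -0.6, 0, 0, 0],
    [0, 0, -0.6, 0, 0, 0],
    [0, 0, -0.6, 0, 0, 0],
    [0, 0, -0.6, 0, 0, 0],
  ],
)

```text
time: 23.7
ee_pos: [0.4038, 0.1968, 0.2744]
eef_rot: [0.263, 0.965, 0.0, 0.001]
ft_force: [-1.2, -0.5, -4.2]
width: 0.0244
grip_force: 25.0
```

Run:
```python
from h import *
plan([(.5729,-.2838,.10,167.15)])
```

```text
-> 0.5729 -0.2838 0.1 167.15
[-0.866, -0.73, 0.025, 0.001, 0.001, -0.196] rows 4
[-0.786, -0.815, 0.024, 0.0, 0.001, -0.196] rows 4
[-0.698, -0.89, 0.024, 0.001, 0.001, -0.196] rows 4
```

Call:
play_rows(
  series=[
    [-0.866, -0.73, 0.025, 0.001, 0.001, -0.196],
    [-0.866, -0.73, 0.025, 0.001, 0.001, -0.196],
    [-0.866, -0.73, 0.025, 0.001, 0.001, -0.196],
    [-0.866, -0.73, 0.025, 0.001, 0.001, -0.196],
    [-0.866, -0.73, 0.025, 0.001, 0.001, -0.196],
  ],
)

```text
time: 24.2
ee_pos: [0.4602, 0.0331, 0.2683]
eef_rot: [0.216, 0.976, -0.001, -0.002]
ft_force: [-0.7, 1.4, -3.4]
width: 0.0245
grip_force: 25.0
```

Call:
play_rows(
  series=[
    [-0.786, -0.815, 0.024, 0, 0.001, -0.196],
    [-0.786, -0.815, 0.024, 0, 0.001, -0.196],
    [-0.786, -0.815, 0.024, 0, 0.001, -0.196],
    [-0.786, -0.815, 0.024, 0, 0.001, -0.196],
    [-0.786, -0.815, 0.024, 0, 0.001, -0.196],
  ],
)

```text
time: 24.7
ee_pos: [0.5164, -0.1261, 0.2648]
eef_rot: [0.165, 0.986, -0.0, -0.002]
ft_force: [-0.6, 0.7, -3.3]
width: 0.0239
grip_force: 25.0
```

Call:
play_rows(
  series=[
    [-0.698, -0.89, 0.024, 0.001, 0.001, -0.196],
    [-0.698, -0.89, 0.024, 0.001, 0.001, -0.196],
    [-0.698, -0.89, 0.024, 0.001, 0.001, -0.196],
    [-0.698, -0.89, 0.024, 0.001, 0.001, -0.196],
    [-0.698, -0.89, 0.024, 0.001, 0.001, -0.196],
  ],
)

```text
time: 25.2
ee_pos: [0.5728, -0.2853, 0.2609]
eef_rot: [0.113, 0.994, -0.0, -0.002]
ft_force: [-0.9, -0.2, -3.4]
width: 0.0238
grip_force: 25.0
```

Run:
```python
from h import *
im=vision.camera("wrist");cv2.imwrite("pics/w10.png",cv2.resize(im[90:290,150:450],None,fx=2.6,fy=2.6,interpolation=cv2.INTER_CUBIC))
print(np.round(status.read_state()["joint_positions"],3))
plan([(.5729,-.2838,.0295,167.15)])
```

```text
[ 0.48   0.476 -0.121  1.575  0.062  1.098  1.69 ]
-> 0.5729 -0.2838 0.0295 167.15
[-0.003, -0.006, 0.453, 0.001, -0.008, 0.0] rows 2
```

View pics/w10.png

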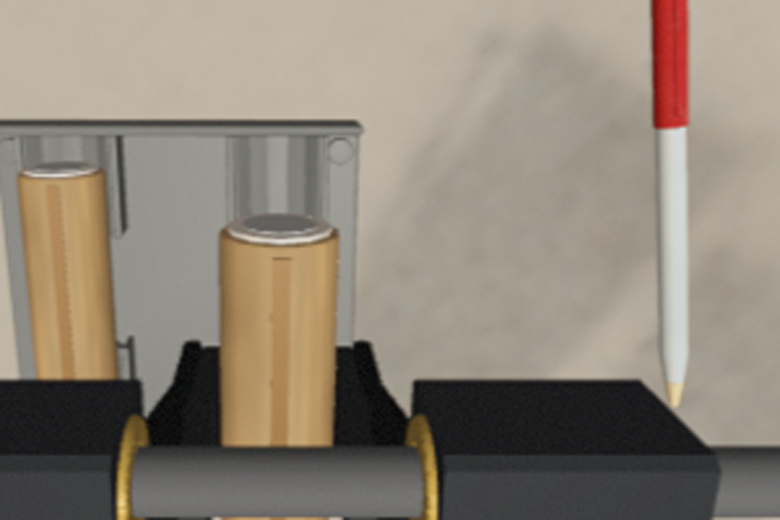

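The trough centre is at column 278 and the roll at 279, with the edge level, so they are aligned. I'll lower and release.

Call:
play_rows(
  series=[
    [0, 0, 0.3, 0.001, -0.008, 0],
    [0, 0, 0.3, 0.001, -0.008, 0],
    [0, 0, 0.4, 0.001, -0.008, 0],
    [0, 0, 0.453, 0.001, -0.008, 0],
    [0, 0, 0.453, 0.001, -0.008, 0],
  ],
)

```text
time: 25.75
ee_pos: [0.573, -0.2833, 0.1952]
eef_rot: [0.111, 0.994, -0.001, 0.001]
ft_force: [-0.3, -0.6, -2.2]
width: 0.0242
grip_force: 25.0
```

Call:
play_rows(
  series=[
    [0, 0, 0, 0, 0, 0],
    [0, 0, 0, 0, 0, 0],
    [0, 0, 0, 0, 0, 0],
  ],
  fingers=-0.1,
)

```text
time: 26.05
ee_pos: [0.5733, -0.2835, 0.1962]
eef_rot: [0.112, 0.994, -0.001, 0.002]
ft_force: [-0.8, 0.3, -0.5]
width: 0.037
grip_force: 0.0
```

Call:
play_rows(
  series=[
    [0, 0, -0.3, 0, 0, 0],
    [0, 0, -0.6, 0, 0, 0],
    [0, 0, -1, 0, 0, 0],
    [0, 0, -1, 0, 0, 0],
    [0, 0, -1, 0, 0, 0],
  ],
)

```text
time: 26.55
ee_pos: [0.5731, -0.2834, 0.3483]
eef_rot: [0.112, 0.994, -0.001, 0.004]
ft_force: [0.1, 0.0, -0.7]
width: 0.039
grip_force: 0.0
```

Run:
```python
from h import *
w=survey("wrist",["roll_mid_1"]);s=survey("side",["roll_mid_1","roll_wide","roll_slim"])
c=lambda im,x0,x1,y0,y1:cv2.resize(im[y0:y1,x0:x1],(400,400),interpolation=cv2.INTER_CUBIC)
cv2.imwrite("pics/f.png",np.hstack([c(w,150,350,90,290),c(s,170,350,110,350)]))
```

```text
wrist roll_mid_1 0.69 (196, 172) 1890 ([0.5601, -0.349], np.float64(167.1), np.float64(0.924))
wrist roll_mid_1 0.65 (254, 173) 1876 ([0.5755, -0.2874], np.float64(168.0), np.float64(0.905))
side roll_mid_1 0.78 (272, 133) 207 ([0.5603, -0.3578], np.float64(167.8), np.float64(0.931))
side roll_mid_1 0.71 (233, 213) 283 ([0.593, 0.0009], np.float64(157.6), np.float64(0.76))
side roll_mid_1 0.48 (263, 144) 264 ([0.5747, -0.2964], np.float64(167.8), np.float64(0.869))
side roll_wide 0.97 (212, 289) 530 ([0.5787, 0.2199], np.float64(15.2), np.float64(0.956))
side roll_wide 0.73 (273, 134) 246 ([0.5523, -0.3506], np.float64(166.3), np.float64(0.8))
side roll_slim 0.76 (233, 213) 310 ([0.5947, -0.0015], np.float64(155.5), np.float64(0.883))
```

View pics/f.png

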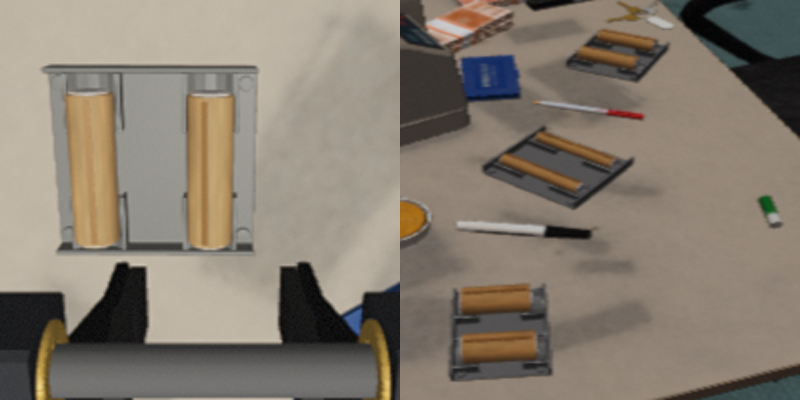

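The final picture shows two rolls lying in each tray: mid at (92,170) and (211,170) in the left half, slim and wide in the right half. No rolls are left on the desk, and the gripper is clear.

```bash
python3 -c "
from bench import job;print(job.close_job())"
```

```text
the job is handed in; nothing more can be done
None
```

All four rolls lie in free troughs of their matching trays, the two stored rolls are still in place, and the job was handed in with about 27 s of the 90 s used.

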